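# Start a staggered incubation: four sample tubes into their warming blocks

### The job

Start the staggered incubation: stand each of the four slim sample tubes upright in the well of the warming block of its cap's colour, one after another in the order red, yellow, green, blue, letting go of each before fetching the next. Lower each tube to the floor of its well before letting go, and do not tip any tube over. Leave the two squat pots (red and blue caps) where they are.

Things in the scene. Friction and masses are not known exactly. Their poses are not given: they have to be found in the camera images.
- red_tube_center (a point): the centre, half-way up, of the red tube: a slim upright white plastic sample tube with flat bottom and red screw cap. 84 mm high in all; body 30 mm diameter, cap 34 mm diameter over the top 20 mm (42 mm above this point is the top of the cap, 42 mm below it the bottom). Loose, stands on the bench, about 50 g; z is up along the tube; can be taken by the cap from above.
- yellow_tube_center (a point): the centre, half-way up, of the yellow tube: a slim upright white plastic sample tube with flat bottom and yellow screw cap. 84 mm high in all; body 30 mm diameter, cap 34 mm diameter over the top 20 mm (42 mm above this point is the top of the cap, 42 mm below it the bottom). Loose, stands on the bench, about 50 g; z is up along the tube; can be taken by the cap from above.
- green_tube_center (a point): the centre, half-way up, of the green tube: a slim upright white plastic sample tube with flat bottom and green screw cap. 84 mm high in all; body 30 mm diameter, cap 34 mm diameter over the top 20 mm (42 mm above this point is the top of the cap, 42 mm below it the bottom). Loose, stands on the bench, about 50 g; z is up along the tube; can be taken by the cap from above.
- blue_tube_center (a point): the centre, half-way up, of the blue tube: a slim upright white plastic sample tube with flat bottom and blue screw cap. 84 mm high in all; body 30 mm diameter, cap 34 mm diameter over the top 20 mm (42 mm above this point is the top of the cap, 42 mm below it the bottom). Loose, stands on the bench, about 50 g; z is up along the tube; can be taken by the cap from above.
- red_well: the red warming block: a red round block 74 mm in diameter and 32 mm high, fixed to the bench, with one round open well in its top, 48 mm in diameter and 22 mm deep, with a black floor. Origin at the centre of its underside on the bench, z up; the well is centred on it, its flat floor 10 mm above the origin, so a tube standing in it has its centre 52 mm above the origin.
- yellow_well: the yellow warming block: a yellow round block 74 mm in diameter and 32 mm high, fixed to the bench, with one round open well in its top, 48 mm in diameter and 22 mm deep, with a black floor. Origin at the centre of its underside on the bench, z up; the well is centred on it, its flat floor 10 mm above the origin, so a tube standing in it has its centre 52 mm above the origin.
- green_well: the green warming block: a green round block 74 mm in diameter and 32 mm high, fixed to the bench, with one round open well in its top, 48 mm in diameter and 22 mm deep, with a black floor. Origin at the centre of its underside on the bench, z up; the well is centred on it, its flat floor 10 mm above the origin, so a tube standing in it has its centre 52 mm above the origin.
- blue_well: the blue warming block: a blue round block 74 mm in diameter and 32 mm high, fixed to the bench, with one round open well in its top, 48 mm in diameter and 22 mm deep, with a black floor. Origin at the centre of its underside on the bench, z up; the well is centred on it, its flat floor 10 mm above the origin, so a tube standing in it has its centre 52 mm above the origin.
- red_pot_center (a point): the centre, half-way up, of the squat red-capped pot: a low white pot 40 mm high with a wide red cap 56 mm in diameter, loose on the bench, about 80 g. Not a tube: a bystander to be left alone. z is up.
- blue_pot_center (a point): the centre, half-way up, of the squat blue-capped pot: a low white pot 40 mm high with a wide blue cap 56 mm in diameter, loose on the bench, about 80 g. Not a tube: a bystander to be left alone. z is up.

How it is judged:
By the outcome, as a careful person would: the job done as asked, in the order asked, and still so for the second after the job is handed in, with the robot touching nothing.
It also fails if it takes over 99 s, if anything falls off the work surface, if the arm or the gripper's body presses on something with over 40 N, if the wrist force passes 120 N, or if a joint passes its speed limit or range.

### The arm

A 6-joint arm with a two-finger parallel gripper is mounted at the origin on the work surface. World frame = base frame: x ahead of the robot, y to its left, z up, the work surface at z = 0. Lengths are in m, angles in rad, forces in N, time in s.
With the tool pointing down it reaches from about 0.3 to 0.875 m from the base axis. Payload 4.2 kg.
Tool frame: the origin (TCP) lies between the finger pads; the fingertips stand 14 mm ahead of it and the grasp point (between the pads) lies 5 mm behind it (robot.tips_ahead is the z of the fingertips in the tool frame, in m); z points along the fingers, y is the line along which they close (so a half turn about z gives the same grasp; the last joint's range is limited). The gripper opens to 85 mm and grips with 20 to 120 N. Pads are 22 mm wide; open, the fingers measure 114 mm over their backs; the gripper's body (76 mm by 85 mm) begins 54 mm behind the grasp point. The pads swing forward as they close: fully open they stand 13 mm farther back than shut.
Start: joints at [-1.16, 0.32, 1.565, -0, 1.257, -0.02], TCP at [0.24, -0.522, 0.245] pointing down, gripper open.
Joint ranges: [-3.11, 3.11], [-0.84, 2.01], [0.21, 2.61], [-1.34, 4.49], [0.05, 2.63], [-2.56, 2.56]. Speed limits (rad/s): [2.57, 2.57, 3.14, 3.14, 3.14, 3.14].

### API

Orientations are given as a rotation vector (axis times angle).
In Python, from cell import robot gives the robot as it stands. The module is installed in compiled form; this text tells all that it offers.
- The arm moves only by the shell command python3 -m pendant 'ROWS' [FORCE]. ROWS is JSON, a list of rows, each a list of 3 entries, a list of its own where there are three numbers: the opening in per cent of the stroke, from 0 (shut) to 100 (fully open), then the shift along the world's x, y, z in m, then the turn about the world's z in rad. In form: [[claw, [dx, dy, dz], turn], ...]. A call has 1 to 8 rows; each row is the pose to reach, as a shift and turn from the pose commanded when the call began; what a row does not reach only later rows make up. A row lasts 1/10 s, in which the tool goes at most 50 mm and 8.59 degrees, less where a joint would pass 70% of its speed; a pose out of reach is approached as far as the arm can. A call with a gripper value outside its range is refused whole. The fingers move at their own pace and stop on an object; FORCE is the grip in N (left out, the last holds). Time passes only in rows, so rows that repeat a pose let the fingers close. It gives the time, the measured TCP pose, the force, the opening and the grip force at its end, in the units of the state.
- robot.read_state(): the state, without advancing time (a new reading comes with each control period).
- robot.capture(name): name is "scene" or "top" or "wrist"; returns (picture, depth): 480x640x3 uint8, red, green, blue; 480x640 float32, m along the optical axis (not along the pixel's ray), 0 where there is no reading.
- robot.calibration(name): a dict with "K" (3x3 intrinsics, pixels), "camera_from_world" (4x4, takes a point from world to camera coordinates); the wrist camera has in their place "tool_from_camera" (4x4, takes a point from camera to tool coordinates, whose origin is the TCP and whose axes are the flange's). Camera axes: x right, y up, looking along -z (the intrinsics and any distortion apply to the point x, -y, -z); pixel columns grow to the right and rows downward; lengths in m; the calibration is good to about 2 mm. A picture is of the moment at which its call begins: read the wrist's pose just before it. calibration takes no time and is no camera call.
- robot.hand_in(): hands the job in; it is judged then, once.
The state is a dict: "time_s": time; "q": joint angles; "dq": joint speeds; "joint_torque": joint torques, N m; "tool_pos": TCP position; "tool_rot": TCP orientation; "ft_force": force on the tool from outside, world axes, zero at the start; "wrist_torque": the same for the moment, N m; "opening": opening from 0.0 (shut) to 1.0 (fully open); "gripper_force": force on a finger pad.
Only numpy, scipy, OpenCV 4.12 (cv2) and the standard library are available. Lean on these libraries where they do the work, as an engineer would, in place of code of your own. Each camera call takes 0.05 s, during which the arm holds its last target. There are 200 camera calls.

## Working session

There is one attempt and no reset: what is moved stays moved. The work goes in short steps, Python scripts to look and compute and a shell command to move; the robot and the scene stay as the last step left them, time stands still between calls to the robot, and variables do not carry over. Pictures are saved under pics/ and viewed, at most 14 in all, crops included, and the job is handed in when it is done.

```bash
mkdir -p pics
cat > h.py <<'E'
import numpy as np, cv2
from cell import robot
def world(cal,u,v,d):
    K=cal["K"];x=(u-K[0][2])/K[0][0]*d;y=(v-K[1][2])/K[1][1]*d
    return (np.linalg.inv(cal["camera_from_world"])@np.array([x,-y,-d,1]))[:3]
def save(n,im): cv2.imwrite(f"pics/{n}.png",im[:,:,::-1])
E
python3 - <<'E'
from h import *
for n in("top","scene"):
    im,d=robot.capture(n);save(n+"0",im);np.save(n+"_d.npy",d);np.save(n+"_i.npy",im)
c=robot.calibration("top");print(c)
s=robot.read_state();print(s["tool_pos"],s["tool_rot"],s["time_s"],s["ft_force"])
E
```

```text
{'K': array([[433.39280697,   0.        , 323.99094933],
       [  0.        , 433.39280697, 239.65972316],
       [  0.        ,   0.        ,   1.        ]]), 'camera_from_world': array([[-0.01439521, -0.99984294, -0.01033828,  0.00896843],
       [ 0.98293528, -0.01604658,  0.18325051, -0.52773027],
       [-0.18338762, -0.00752393,  0.98301189, -0.95531052],
       [ 0.        ,  0.        ,  0.        ,  1.        ]])}
[ 0.23996306 -0.52210637  0.24454968] [-3.06744842e+00 -6.71127109e-01  4.72844096e-04] 0.1 [0.33470888 0.55694091 0.02213511]
```

View pics/top0.png

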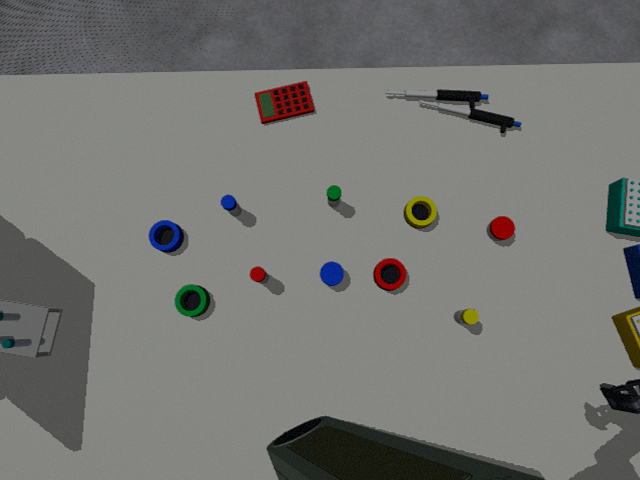

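View pics/scene0.png

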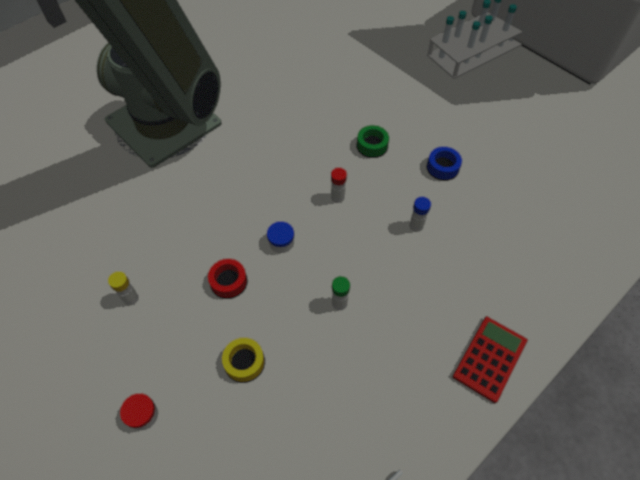

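The top view shows tubes with red (258,275), yellow (470,317), green (334,193) and blue (229,202) caps. The wells are red (390,274), yellow (421,212), green (192,301) and blue (166,236). The pots are blue (332,273) and red (502,228). The scene view agrees with this layout.

Run:
```python
from h import *
P={"top":dict(rt=(258,275),yt=(470,317),gt=(334,193),bt=(229,202),rw=(390,274),yw=(421,212),gw=(192,301),bw=(166,236),bp=(332,273),rp=(502,228)),
"scene":dict(rt=(339,177),yt=(119,281),gt=(341,286),bt=(422,206),rw=(228,278),yw=(243,359),gw=(373,141),bw=(445,163),bp=(281,234),rp=(138,410))}
H={"t":.084,"w":.032,"p":.04}
for n in P:
    im=np.load(n+"_i.npy");d=np.load(n+"_d.npy");c=robot.calibration(n);K=c["K"]
    vv,uu=np.mgrid[:480,:640];M=np.linalg.inv(c["camera_from_world"])
    X=np.stack([(uu-K[0,2])/K[0,0]*d,-(vv-K[1,2])/K[1,1]*d,-d,np.ones_like(d)],-1)@M.T
    sat=np.ptp(im.astype(int),axis=2)>70
    for k,(u,v) in P[n].items():
        h=H[k[1]];m=sat&(np.hypot(uu-u,vv-v)<(24 if k[1]=="w" else 18))&(abs(X[...,2]-h)<.006)&(d>0)
        p=X[m][:,:2];(cx,cy),r=cv2.minEnclosingCircle(p.astype(np.float32))
        print(n,k,m.sum(),"mean",p.mean(0).round(4),"circ",round(cx,4),round(cy,4),"D",round(2*r,4),"z",X[m][:,2].mean().round(4),"reach",np.hypot(cx,cy).round(3))
R=cv2.Rodrigues(np.array(robot.read_state()["tool_rot"]))[0];print(R.round(3))
```

```text
top rt 168 mean [0.4473 0.1499] circ 0.4475 0.1499 D 0.0324 z 0.0828 reach 0.472
top yt 188 mean [ 0.3485 -0.3122] circ 0.3485 -0.3125 D 0.0332 z 0.0833 reach 0.468
top gt 140 mean [ 0.6318 -0.0232] circ 0.6316 -0.0227 D 0.0318 z 0.0828 reach 0.632
top bt 153 mean [0.6138 0.2192] circ 0.6138 0.2193 D 0.0332 z 0.0823 reach 0.652
top rw 439 mean [ 0.4491 -0.1506] circ 0.4499 -0.1504 D 0.0741 z 0.031 reach 0.474
top yw 410 mean [ 0.598  -0.2304] circ 0.5995 -0.2305 D 0.0746 z 0.0308 reach 0.642
top gw 397 mean [0.3939 0.311 ] circ 0.3949 0.3129 D 0.0724 z 0.0307 reach 0.504
top bw 396 mean [0.5493 0.3808] circ 0.5504 0.3821 D 0.0739 z 0.0303 reach 0.67
top bp 426 mean [ 0.4508 -0.0145] circ 0.4507 -0.0149 D 0.0546 z 0.0391 reach 0.451
top rp 424 mean [ 0.5528 -0.4173] circ 0.5538 -0.4169 D 0.0568 z 0.039 reach 0.693
scene rt 148 mean [0.4508 0.1494] circ 0.4504 0.1506 D 0.0324 z 0.0841 reach 0.475
scene yt 228 mean [ 0.3513 -0.3131] circ 0.3508 -0.313 D 0.0359 z 0.0839 reach 0.47
scene gt 134 mean [ 0.6351 -0.0238] circ 0.6352 -0.0247 D 0.0281 z 0.0846 reach 0.636
scene bt 156 mean [0.6169 0.2179] circ 0.6165 0.2183 D 0.0312 z 0.0842 reach 0.654
scene rw 558 mean [ 0.4526 -0.1525] circ 0.4522 -0.1511 D 0.0728 z 0.0319 reach 0.477
scene yw 753 mean [ 0.6026 -0.2326] circ 0.6014 -0.2308 D 0.0736 z 0.032 reach 0.644
scene gw 85 mean [0.3995 0.3074] circ 0.3978 0.3109 D 0.0655 z 0.0324 reach 0.505
scene bw 344 mean [0.5537 0.3788] circ 0.5521 0.3814 D 0.0737 z 0.032 reach 0.671
scene bp 456 mean [ 0.4544 -0.0157] circ 0.4542 -0.0149 D 0.0543 z 0.0402 reach 0.454
scene rp 836 mean [ 0.5556 -0.4178] circ 0.5548 -0.418 D 0.0553 z 0.0402 reach 0.695
[[ 0.909  0.418 -0.001]
 [ 0.418 -0.909  0.001]
 [ 0.    -0.002 -1.   ]]
```

Both cameras agree to about 3 mm, and heights and sizes match the description. I'll use the averages:

| | Tube | Well |
|---|---|---|
| Red | (.449, .150) | (.451, -.151) |
| Yellow | (.350, -.313) | (.600, -.231) |
| Green | (.6335, -.024) | (.396, .312) |
| Blue | (.615, .2185) | (.551, .3815) |

I'll move towards the red tube first.

```bash
python3 -m pendant '[[80,[0.014,0.045,0],0],[80,[0.028,0.09,0],0],[80,[0.042,0.135,0],0],[80,[0.056,0.18,0],0],[80,[0.07,0.225,0],0],[80,[0.084,0.27,0],0],[80,[0.098,0.315,0],0],[80,[0.112,0.36,0],0]]' 40
python3 -m pendant '[[80,[0.014,0.045,0],0],[80,[0.028,0.09,0],0],[80,[0.042,0.135,0],0],[80,[0.056,0.18,0],0],[80,[0.07,0.225,0],0],[80,[0.084,0.27,0],0],[80,[0.097,0.312,0],0],[80,[0.097,0.312,0],0]]'
```

```text
time_s: 0.9
tool_pos: [0.352, -0.1606, 0.2452]
tool_rot: [3.069, 0.67, 0.0]
ft_force: [0.7, -0.3, -0.1]
opening: 0.802
gripper_force: 0.0
time_s: 1.7
tool_pos: [0.4502, 0.1538, 0.2448]
tool_rot: [-3.066, -0.679, -0.001]
ft_force: [-0.9, -1.5, 0.1]
opening: 0.801
gripper_force: 0.0
```

```bash
python3 -m pendant '[[80,[0,0,-0.04],0],[80,[0,0,-0.08],0],[80,[0,0,-0.08],0],[80,[0,0,-0.08],0]]'
python3 - <<'E'
from h import *
s=robot.read_state();im,d=robot.capture("wrist");save("w1",im);c=robot.calibration("wrist")
K=c["K"];vv,uu=np.mgrid[:480,:640]
T=np.eye(4);T[:3,:3]=cv2.Rodrigues(np.array(s["tool_rot"]))[0];T[:3,3]=s["tool_pos"]
X=np.stack([(uu-K[0][2])/K[0][0]*d,-(vv-K[1][2])/K[1][1]*d,-d,np.ones_like(d)],-1)@(T@c["tool_from_camera"]).T
m=(np.ptp(im.astype(int),axis=2)>70)&(abs(X[...,2]-.084)<.006)&(d>0)
print(m.sum(),s["tool_pos"]);p=X[m]
if len(p): print(p.mean(0),cv2.minEnclosingCircle(p[:,:2].astype(np.float32)))
E
```

```text
time_s: 2.1
tool_pos: [0.4491, 0.149, 0.1656]
tool_rot: [3.069, 0.671, -0.002]
ft_force: [0.7, -0.1, 0.6]
opening: 0.801
gripper_force: 0.0
1834 [0.44907773 0.14901353 0.16561894]
[0.45000053 0.15078733 0.08400712 1.        ] ((0.44943681359291077, 0.1506798416376114), 0.016487402841448784)
```

View pics/w1.png

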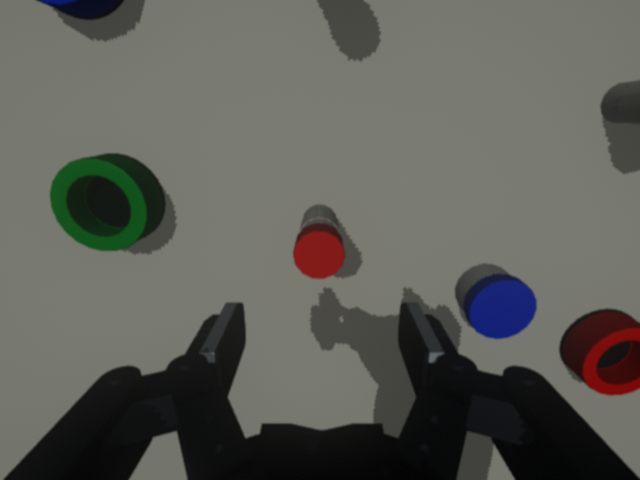

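The wrist view shows the red cap (319,254) centred between the fingers, with position (.4495,.1505), which confirms the measurements. Next: lower, grip and lift.

```bash
python3 -m pendant '[[80,[0,0.001,-0.04],0],[80,[0,0.001,-0.07],0],[80,[0,0.001,-0.096],0],[80,[0,0.001,-0.096],0],[30,[0,0.001,-0.096],0],[25,[0,0.001,-0.096],0],[25,[0,0.001,-0.096],0],[25,[0,0.001,-0.096],0]]' 40
python3 -m pendant '[[25,[0,0,0],0],[25,[0,0,0],0],[25,[0,0,0.02],0],[25,[0,0,0.05],0],[25,[0,0,0.08],0],[25,[0,0,0.11],0],[25,[0,0,0.11],0]]'
```

```text
time_s: 2.95
tool_pos: [0.4508, 0.151, 0.0716]
tool_rot: [-3.069, -0.671, -0.008]
ft_force: [-0.4, 0.5, 6.3]
opening: 0.386
gripper_force: 39.2
time_s: 3.65
tool_pos: [0.4519, 0.1514, 0.1844]
tool_rot: [-3.068, -0.671, -0.017]
ft_force: [-0.1, -0.6, -0.5]
opening: 0.383
gripper_force: 39.9
```

```bash
python3 -m pendant '[[25,[0,-0.03,0],0],[25,[0,-0.07,0],0],[25,[0.001,-0.115,0],0],[25,[0.001,-0.16,0],0],[25,[0.002,-0.205,0],0],[25,[0.002,-0.25,0],0],[25,[0.002,-0.285,0],0],[25,[0.002,-0.302,0],0]]'
python3 -m pendant '[[25,[0,0,0],0],[25,[0,0,0],0],[25,[0,0,-0.03],0],[25,[0,0,-0.06],0],[25,[0,0,-0.08],0],[25,[0,0,-0.09],0],[25,[0,0,-0.09],0],[25,[0,0,-0.09],0]]'
```

```text
time_s: 4.45
tool_pos: [0.4507, -0.1542, 0.1793]
tool_rot: [3.069, 0.667, 0.0]
ft_force: [0.1, -0.2, -0.3]
opening: 0.388
gripper_force: 40.0
time_s: 5.25
tool_pos: [0.4518, -0.1511, 0.09]
tool_rot: [3.068, 0.673, 0.002]
ft_force: [0.1, -0.6, 0.2]
opening: 0.38
gripper_force: 40.0
```

```bash
python3 -m pendant '[[25,[0,0,-0.003],0],[25,[0,0,-0.006],0],[25,[0,0,-0.006],0]]'
python3 -m pendant '[[25,[0,0,-0.0015],0],[25,[0,0,-0.0015],0]]'
python3 -m pendant '[[25,[0,0,-0.0015],0],[25,[0,0,-0.0015],0]]'
```

```text
time_s: 5.55
tool_pos: [0.4511, -0.1515, 0.0835]
tool_rot: [3.069, 0.671, 0.0]
ft_force: [0.2, -0.3, -0.3]
opening: 0.389
gripper_force: 40.0
time_s: 5.75
tool_pos: [0.4511, -0.1515, 0.0818]
tool_rot: [3.069, 0.671, -0.0]
ft_force: [-1.0, -0.4, -0.4]
opening: 0.381
gripper_force: 40.0
time_s: 5.95
tool_pos: [0.4515, -0.1515, 0.0816]
tool_rot: [3.069, 0.671, 0.002]
ft_force: [-2.2, 1.9, 9.7]
opening: 0.38
gripper_force: 41.1
```

Run:
```python
from h import *
im,d=robot.capture("scene");save("s1",cv2.resize(im[190:360,130:330],None,fx=3,fy=3))
```

```text
(no output)
```

View pics/s1.png

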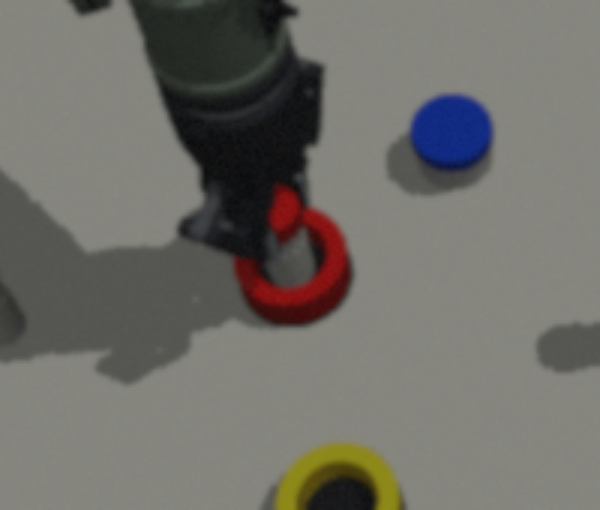

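The tube (crop 290,260) stands inside the red well. The force jumped to 9.7 N at TCP z = 0.0816, which is the expected floor height. Release, rise and go to yellow.

```bash
python3 -m pendant '[[45,[0,0,0],0],[60,[0,0,0],0],[80,[0,0,0],0],[80,[0,0,0],0],[80,[0,0,0.02],0],[80,[0,0,0.06],0],[80,[0,0,0.1],0],[80,[0,0,0.1],0]]'
python3 -m pendant '[[80,[-0.025,-0.04,0],0],[80,[-0.05,-0.08,0],0],[80,[-0.075,-0.12,0],0],[80,[-0.101,-0.162,0],0],[80,[-0.101,-0.162,0],0],[80,[-0.101,-0.162,0],0],[80,[-0.101,-0.162,-0.03],0],[80,[-0.101,-0.162,-0.03],0]]'
cat > chk.py <<'E'
from h import *
s=robot.read_state();im,d=robot.capture("wrist");c=robot.calibration("wrist")
K=c["K"];vv,uu=np.mgrid[:480,:640]
T=np.eye(4);T[:3,:3]=cv2.Rodrigues(np.array(s["tool_rot"]))[0];T[:3,3]=s["tool_pos"]
X=np.stack([(uu-K[0][2])/K[0][0]*d,-(vv-K[1][2])/K[1][1]*d,-d,np.ones_like(d)],-1)@(T@c["tool_from_camera"]).T
near=np.hypot(X[...,0]-s["tool_pos"][0],X[...,1]-s["tool_pos"][1])<.05
m=(np.ptp(im.astype(int),axis=2)>70)&(abs(X[...,2]-.084)<.006)&(d>0)&near
p=X[m];print(m.sum(),s["tool_pos"],p.mean(0),cv2.minEnclosingCircle(p[:,:2].astype(np.float32)))
im,d=robot.capture("top");save("t%d"%(s["time_s"]*10),im)
E
python3 chk.py; ls pics
```

```text
time_s: 6.8
tool_pos: [0.4543, -0.1526, 0.1853]
tool_rot: [3.063, 0.67, 0.015]
ft_force: [0.6, -0.0, -0.6]
opening: 0.801
gripper_force: 0.0
time_s: 7.6
tool_pos: [0.3489, -0.3106, 0.1475]
tool_rot: [-3.062, -0.673, 0.006]
ft_force: [-0.4, 1.0, -1.3]
opening: 0.799
gripper_force: 0.0
2128 [ 0.34889425 -0.31058064  0.14746989] [ 0.35022563 -0.31309016  0.08403208  1.        ] ((0.3497006297111511, -0.3132188618183136), 0.016570506617426872)
s1.png
scene0.png
t76.png
top0.png
w1.png
```

View pics/t76.png

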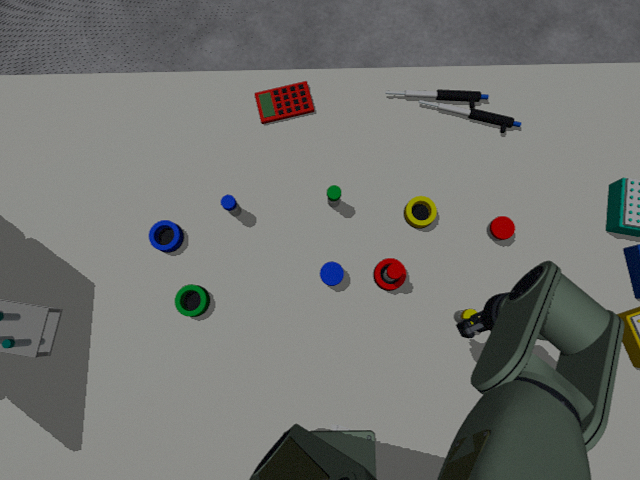

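```bash
python3 -m pendant '[[80,[0,0,0],0],[80,[0,0,-0.03],0],[80,[0,0,-0.06],0],[80,[0,0,-0.081],0],[80,[0,0,-0.081],0],[40,[0,0,-0.081],0],[25,[0,0,-0.081],0],[25,[0,0,-0.081],0]]' 40
python3 -m pendant '[[25,[0,0,0],0],[25,[0,0,0],0],[25,[0,0,0.02],0],[25,[0,0,0.05],0],[25,[0,0,0.08],0],[25,[0,0,0.11],0],[25,[0,0,0.11],0]]'
```

```text
time_s: 8.5
tool_pos: [0.351, -0.3142, 0.071]
tool_rot: [3.066, 0.671, 0.003]
ft_force: [0.5, 0.8, 3.4]
opening: 0.382
gripper_force: 39.2
time_s: 9.2
tool_pos: [0.3521, -0.3153, 0.1838]
tool_rot: [3.061, 0.67, 0.009]
ft_force: [-1.0, -0.5, 0.6]
opening: 0.386
gripper_force: 39.8
```

The red tube (397,270) stands upright in the red well (perspective offset), and the yellow tube is gripped.

```bash
python3 -m pendant '[[25,[0.03,0.01,0],0],[25,[0.07,0.023,0],0],[25,[0.11,0.036,0],0],[25,[0.15,0.049,0],0],[25,[0.19,0.062,0],0],[25,[0.225,0.074,0],0],[25,[0.25,0.082,0],0],[25,[0.25,0.082,0],0]]'
python3 -m pendant '[[25,[0,0,0],0],[25,[0,0,-0.03],0],[25,[0,0,-0.06],0],[25,[0,0,-0.08],0],[25,[0,0,-0.093],0],[25,[0,0,-0.096],0],[25,[0,0,-0.096],0]]'
python3 -m pendant '[[25,[0,0,-0.0015],0],[25,[0,0,-0.0015],0]]'
python3 -m pendant '[[25,[0,0,-0.0015],0],[25,[0,0,-0.0015],0]]'
```

```text
time_s: 10.0
tool_pos: [0.6028, -0.23, 0.178]
tool_rot: [-3.068, -0.676, -0.001]
ft_force: [-0.3, -0.1, -0.7]
opening: 0.389
gripper_force: 39.8
time_s: 10.7
tool_pos: [0.5998, -0.2319, 0.0836]
tool_rot: [3.069, 0.67, 0.0]
ft_force: [-0.1, -0.3, -0.0]
opening: 0.384
gripper_force: 39.8
time_s: 10.9
tool_pos: [0.6006, -0.2317, 0.0829]
tool_rot: [3.068, 0.671, 0.003]
ft_force: [0.2, 0.2, -1.4]
opening: 0.389
gripper_force: 39.8
time_s: 11.1
tool_pos: [0.6006, -0.2316, 0.0811]
tool_rot: [3.068, 0.671, 0.002]
ft_force: [-0.3, -0.3, 1.6]
opening: 0.385
gripper_force: 40.0
```

```bash
python3 -m pendant '[[25,[0,0,-0.001],0],[25,[0,0,-0.001],0]]'
```

```text
time_s: 11.3
tool_pos: [0.6009, -0.2316, 0.081]
tool_rot: [3.068, 0.671, 0.003]
ft_force: [-2.1, 0.8, 6.9]
opening: 0.383
gripper_force: 40.5
```

Contact on the floor. Release and go to green.

```bash
python3 -m pendant '[[45,[0,0,0],0],[60,[0,0,0],0],[80,[0,0,0],0],[80,[0,0,0],0],[80,[0,0,0.02],0],[80,[0,0,0.06],0],[80,[0,0,0.1],0],[80,[0,0,0.1],0]]'
python3 -m pendant '[[80,[0.006,0.04,0],0],[80,[0.013,0.08,0],0],[80,[0.02,0.125,0],0],[80,[0.027,0.17,0],0],[80,[0.0335,0.207,0],0],[80,[0.0335,0.207,0],0],[80,[0.0335,0.207,-0.03],0],[80,[0.0335,0.207,-0.03],0]]'
python3 chk.py; ls pics
```

```text
time_s: 12.1
tool_pos: [0.6032, -0.2327, 0.1857]
tool_rot: [3.062, 0.67, 0.016]
ft_force: [0.9, -1.1, -0.3]
opening: 0.801
gripper_force: 0.0
time_s: 12.9
tool_pos: [0.6309, -0.0246, 0.1454]
tool_rot: [-3.067, -0.672, 0.013]
ft_force: [-0.9, -0.5, -0.4]
opening: 0.803
gripper_force: 0.0
0 [ 0.6309051  -0.02462709  0.1454017 ] [nan nan nan nan] ((0.0, 0.0), 0.0)
s1.png
scene0.png
t129.png
t76.png
top0.png
w1.pngchk.py:8: RuntimeWarning: Mean of empty slice.
  p=X[m];print(m.sum(),s["tool_pos"],p.mean(0),cv2.minEnclosingCircle(p[:,:2].astype(np.float32)))
  ret = um.true_divide(
```

```bash
sed -i 's/>70/>40/; s/im,d=robot.capture("wrist");/&save("wr%d"%(s["time_s"]*100),im);/' chk.py; python3 chk.py; ls pics
```

```text
2105 [ 0.63306087 -0.02517765  0.1486796 ] [ 0.6349842  -0.02270896  0.08402168  1.        ] ((0.6345641613006592, -0.022629234939813614), 0.01650312915444374)
s1.png
scene0.png
t129.png
t130.png
t76.png
top0.png
w1.png
wr1300.png
```

View pics/t129.png

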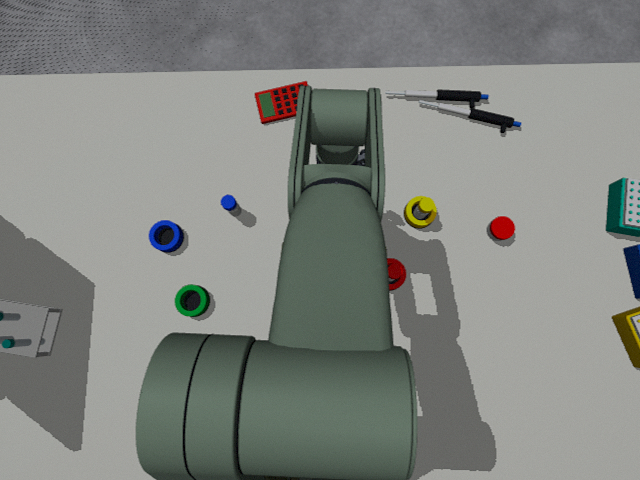

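The yellow tube (426,206) stands upright in its well. The green cap is centred to within 2 mm.

```bash
python3 -m pendant '[[80,[0.001,0.001,0],0],[80,[0.001,0.001,-0.03],0],[80,[0.001,0.001,-0.06],0],[80,[0.001,0.001,-0.08],0],[80,[0.001,0.001,-0.08],0],[40,[0.001,0.001,-0.08],0],[25,[0.001,0.001,-0.08],0],[25,[0.001,0.001,-0.08],0]]' 40
python3 -m pendant '[[25,[0,0,0],0],[25,[0,0,0],0],[25,[0,0,0.02],0],[25,[0,0,0.05],0],[25,[0,0,0.08],0],[25,[0,0,0.11],0],[25,[0,0,0.11],0]]'
python3 -m pendant '[[25,[-0.014,0.02,0],0],[25,[-0.035,0.05,0],0],[25,[-0.06,0.085,0],0],[25,[-0.085,0.12,0],0],[25,[-0.11,0.155,0],0],[25,[-0.135,0.19,0],0],[25,[-0.16,0.225,0],0],[25,[-0.185,0.26,0],0]]'
python3 -m pendant '[[25,[-0.023,0.033,0],0],[25,[-0.043,0.06,0],0],[25,[-0.0535,0.075,0],0],[25,[-0.0535,0.075,0],0],[25,[-0.0535,0.075,-0.03],0],[25,[-0.0535,0.075,-0.06],0],[25,[-0.0535,0.075,-0.08],0],[25,[-0.0535,0.075,-0.08],0]]'
```

```text
time_s: 13.9
tool_pos: [0.6358, -0.0234, 0.0714]
tool_rot: [3.068, 0.671, 0.006]
ft_force: [-0.2, 0.4, 2.8]
opening: 0.385
gripper_force: 39.4
time_s: 14.6
tool_pos: [0.6372, -0.0236, 0.1846]
tool_rot: [3.066, 0.671, 0.015]
ft_force: [0.3, 0.1, -0.1]
opening: 0.384
gripper_force: 39.8
time_s: 15.4
tool_pos: [0.448, 0.2374, 0.1787]
tool_rot: [3.069, 0.671, -0.002]
ft_force: [0.2, 0.6, -1.2]
opening: 0.384
gripper_force: 39.9
time_s: 16.2
tool_pos: [0.3947, 0.3093, 0.0965]
tool_rot: [3.066, 0.67, -0.01]
ft_force: [-0.1, -0.4, 0.4]
opening: 0.382
gripper_force: 39.9
```

```bash
python3 -m pendant '[[25,[0,0,-0.008],0],[25,[0,0,-0.016],0],[25,[0,0,-0.016],0]]'
python3 -m pendant '[[25,[0,0,-0.0015],0],[25,[0,0,-0.0015],0]]'
python3 -m pendant '[[25,[0,0,-0.0015],0],[25,[0,0,-0.0015],0]]'
```

```text
time_s: 16.5
tool_pos: [0.3961, 0.3112, 0.083]
tool_rot: [3.069, 0.671, -0.001]
ft_force: [0.2, -0.6, -0.9]
opening: 0.384
gripper_force: 39.9
time_s: 16.7
tool_pos: [0.3964, 0.3117, 0.0822]
tool_rot: [-3.069, -0.671, -0.001]
ft_force: [0.4, 1.1, -1.1]
opening: 0.385
gripper_force: 39.9
time_s: 16.9
tool_pos: [0.3967, 0.312, 0.0814]
tool_rot: [-3.068, -0.672, -0.003]
ft_force: [-0.0, 0.2, 4.5]
opening: 0.384
gripper_force: 40.2
```

```bash
python3 -m pendant '[[25,[0,0,-0.0005],0],[45,[0,0,0],0],[60,[0,0,0],0],[80,[0,0,0],0],[80,[0,0,0.02],0],[80,[0,0,0.06],0],[80,[0,0,0.1],0],[80,[0,0,0.1],0]]'
python3 -m pendant '[[80,[0.041,-0.0175,0],0],[80,[0.082,-0.035,0],0],[80,[0.123,-0.0525,0],0],[80,[0.164,-0.07,0],0],[80,[0.2,-0.0855,0],0],[80,[0.219,-0.0935,0],0],[80,[0.219,-0.0935,-0.03],0],[80,[0.219,-0.0935,-0.03],0]]'
python3 chk.py; ls pics
```

```text
time_s: 17.7
tool_pos: [0.3988, 0.3135, 0.1854]
tool_rot: [-3.064, -0.671, -0.016]
ft_force: [0.4, 0.3, 0.3]
opening: 0.799
gripper_force: 0.0
time_s: 18.5
tool_pos: [0.6129, 0.2166, 0.1453]
tool_rot: [3.068, 0.67, -0.015]
ft_force: [-0.5, -0.1, -0.2]
opening: 0.799
gripper_force: 0.0
2312 [0.61289537 0.21657339 0.14529224] [0.61696179 0.2202096  0.08395469 1.        ] ((0.6164888739585876, 0.21972016990184784), 0.016992472112178802)
s1.png
scene0.png
t129.png
t130.png
t185.png
t76.png
top0.png
w1.png
wr1300.png
wr1850.png
```

View pics/t185.png

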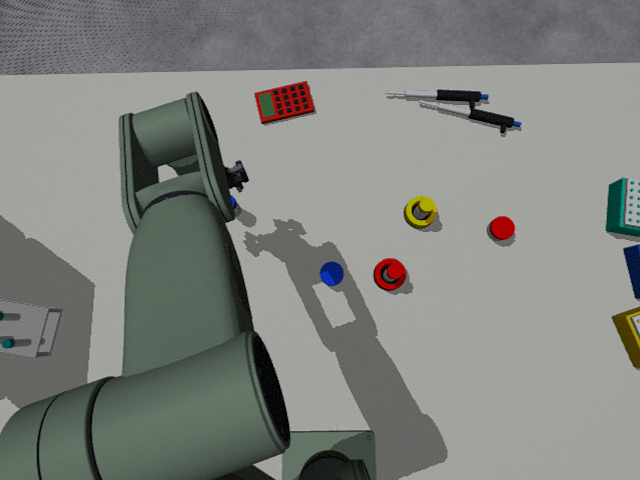

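```bash
python3 -m pendant '[[80,[0.001,0.001,0],0],[80,[0.001,0.001,-0.03],0],[80,[0.001,0.001,-0.06],0],[80,[0.001,0.001,-0.081],0],[80,[0.001,0.001,-0.081],0],[40,[0.001,0.001,-0.081],0],[25,[0.001,0.001,-0.081],0],[25,[0.001,0.001,-0.081],0]]' 40
python3 -m pendant '[[25,[0,0,0],0],[25,[0,0,0],0],[25,[0,0,0.02],0],[25,[0,0,0.05],0],[25,[0,0,0.08],0],[25,[0,0,0.11],0],[25,[0,0,0.11],0]]'
python3 -m pendant '[[25,[-0.01,0.025,0],0],[25,[-0.024,0.06,0],0],[25,[-0.038,0.095,0],0],[25,[-0.052,0.13,0],0],[25,[-0.065,0.162,0],0],[25,[-0.065,0.162,0],0],[25,[-0.065,0.162,-0.03],0],[25,[-0.065,0.162,-0.06],0]]'
python3 -m pendant '[[25,[0,0,-0.02],0],[25,[0,0,-0.03],0],[25,[0,0,-0.036],0],[25,[0,0,-0.036],0],[25,[0,0,-0.036],0]]'
python3 -m pendant '[[25,[0,0,-0.0015],0],[25,[0,0,-0.0015],0]]'
python3 -m pendant '[[25,[0,0,-0.0015],0],[25,[0,0,-0.0015],0]]'
```

```text
time_s: 19.4
tool_pos: [0.6173, 0.2197, 0.0717]
tool_rot: [-3.068, -0.671, -0.007]
ft_force: [0.4, 0.0, 3.6]
opening: 0.383
gripper_force: 39.4
time_s: 20.1
tool_pos: [0.6186, 0.2198, 0.1848]
tool_rot: [-3.068, -0.671, -0.016]
ft_force: [1.0, -0.3, 0.7]
opening: 0.383
gripper_force: 39.8
time_s: 20.9
tool_pos: [0.5514, 0.3808, 0.1189]
tool_rot: [3.069, 0.672, 0.003]
ft_force: [0.3, -0.2, -1.4]
opening: 0.384
gripper_force: 39.9
time_s: 21.4
tool_pos: [0.5518, 0.3812, 0.0844]
tool_rot: [-3.069, -0.671, -0.003]
ft_force: [0.0, 0.3, -0.6]
opening: 0.384
gripper_force: 39.9
time_s: 21.6
tool_pos: [0.5514, 0.3812, 0.0825]
tool_rot: [-3.069, -0.671, -0.002]
ft_force: [0.4, 1.2, -0.2]
opening: 0.382
gripper_force: 39.9
time_s: 21.8
tool_pos: [0.5516, 0.3814, 0.0817]
tool_rot: [-3.068, -0.671, -0.003]
ft_force: [0.5, -0.6, 4.4]
opening: 0.383
gripper_force: 40.3
```

Red and yellow are still upright (397,270) and (426,206); the arm hides green. Blue is on its floor (4.4 N), so release and retreat.

```bash
python3 -m pendant '[[25,[0,0,-0.0005],0],[45,[0,0,0],0],[60,[0,0,0],0],[80,[0,0,0],0],[80,[0,0,0.02],0],[80,[0,0,0.06],0],[80,[0,0,0.11],0],[80,[0,0,0.15],0]]'
python3 -m pendant '[[80,[0,-0.04,0],0],[80,[0,-0.09,0],0],[80,[0,-0.14,0],0],[80,[0,-0.19,0],0],[80,[0,-0.24,0],0],[80,[0,-0.29,0],0],[80,[0,-0.34,0],0],[80,[0,-0.38,0],0]]'
python3 -m pendant '[[80,[0,0,0],0],[80,[0,0,0],0]]'
python3 - <<'E'
from h import *
for n in("top","scene"):
    im,d=robot.capture(n);save(n+"9",im)
E
```

```text
time_s: 22.6
tool_pos: [0.5513, 0.3812, 0.2326]
tool_rot: [-3.069, -0.671, -0.002]
ft_force: [0.4, 0.2, -1.0]
opening: 0.799
gripper_force: 0.0
time_s: 23.4
tool_pos: [0.5506, -0.0015, 0.2302]
tool_rot: [3.069, 0.67, -0.001]
ft_force: [1.9, -0.7, -0.4]
opening: 0.803
gripper_force: 0.0
time_s: 23.6
tool_pos: [0.551, 0.0004, 0.2302]
tool_rot: [-3.069, -0.668, 0.0]
ft_force: [0.2, 0.6, -0.8]
opening: 0.8
gripper_force: 0.0
```

View pics/top9.png

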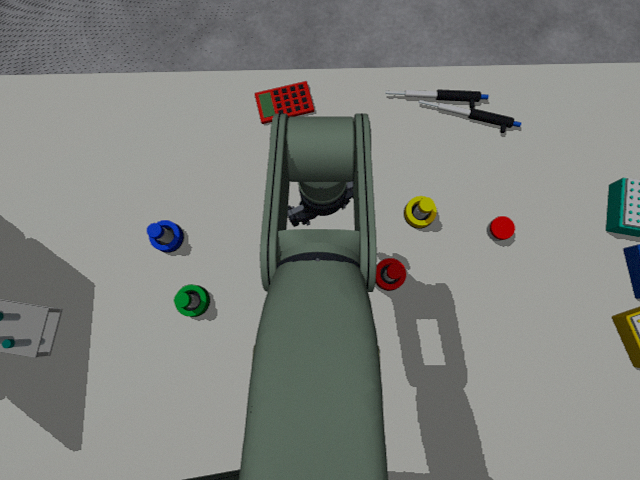

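View pics/scene9.png

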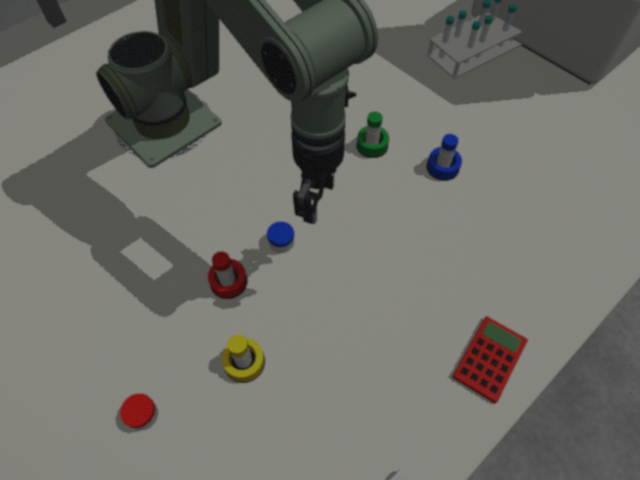

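All four tubes stand upright in their wells in the scene view: red (225,270), yellow (240,350), green (374,130) and blue (447,150). The pots haven't moved, at (281,234) and (138,410).

```bash
python3 -c "from cell import robot; print(robot.hand_in())"
```

```text
the job is handed in; nothing more can be done
None
```

All four tubes stand upright on the floors of their matching wells, placed in the order red, yellow, green, blue; the pots were left alone, and the job was handed in at about 24 s of the 99 s limit.

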